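Open the hold-down arm and load the instrument cassette

ROBOT

A 7-joint arm with a two-finger parallel gripper is mounted at the origin on the work surface. World frame = base frame: x ahead of the robot, y to its left, z up, the work surface at z = 0. Lengths are in mm, angles in rad, forces in N, time in s.
With the tool pointing down it reaches from about 400 to 850 mm from the base axis. Payload 4.4 kg.
Tool frame: the origin (TCP) lies on the mounting face of the last link; the fingertips stand 199 mm ahead of it and the grasp point (between the pads) lies 180 mm ahead of it; z points along the fingers, y is the line along which they close (so a half turn about z gives the same grasp; the last joint's range is limited). The gripper opens to 94 mm and grips with 3 to 60 N. Pads are 16 mm wide; open, the fingers measure 119 mm over their backs; the gripper's body (75 mm by 177 mm) begins 78 mm behind the grasp point.
Start: joints at [-1.304, 0.628, 0.038, 1.517, -0.027, 0.996, -0.02], TCP at [212.331, 614.354, 404.678] pointing down, gripper open.
Joint ranges: [-3.06, 3.06], [-0.37, 2.12], [-1.25, 1.32], [0.18, 2.47], [-1.1, 4.24], [0.23, 1.98], [-2.94, 2.94]. Speed limits (rad/s): [2.57, 2.57, 3.14, 3.14, 3.14, 3.14, 3.14].

INTERFACE

Orientations are given as a unit quaternion [w, x, y, z].
In Python, from station import r gives the robot as it stands.
- The arm moves only by the tool carry_out, never from a script. Its argument "steps" is a list of rows, each a list of 3 entries, a list of its own where there are three numbers: the shift along the tool's x, y, z as a fraction of full scale, then the turn, a rotation vector about the tool's x, y, z as a fraction of full scale, then the opening, from 0 (shut) to 1 (fully open). In form: [[[tx, ty, tz], [rx, ry, rz], fingers], ...]. A call has 1 to 12 rows; each row shifts and turns the commanded pose from where the row before left it, along the tool's axes as they then stand; what a row does not reach is not made up. Full scale, the value 1, is 3 cm for a shift and 5 degrees for a turn. A row lasts 1/10 s, in which the tool goes at most 50 mm and 8.59 degrees, less where a joint would pass 70% of its speed; a pose out of reach is approached as far as the arm can. A call with a number of a shift or a turn outside -1 to 1 is refused whole. A call with a gripper value outside its range is refused whole. The fingers move at their own pace and stop on an object; "squeeze" is the grip in N (left out, the last holds). Time passes only in rows, so rows that do not move let the fingers close. It gives the time, the measured TCP pose, the force, the opening and the grip force at its end, in the units of the state.
- r.read_state(): the state, without advancing time (a new reading comes with each control period).
- r.grab_frame(name): name is "scene" or "top" or "wrist"; returns a dict with "img" (480x640x3 uint8, red, green, blue), "range_z" (480x640 float32, mm along the optical axis (not along the pixel's ray), 0 where there is no reading), "K" (3x3 intrinsics, pixels), "k1" (the pictures are not rectified: a ray, as slopes to the right and down, at radius r is drawn at 1 + k1 r^2 times it, then the intrinsics apply), "world_to_cam" (4x4, takes a point from world to camera coordinates); the wrist camera has in their place "T_tool_cam" (4x4, takes a point from camera to tool coordinates, whose origin is the TCP and whose axes are the flange's). Camera axes: x right, y up, looking along -z (the intrinsics and any distortion apply to the point x, -y, -z); pixel columns grow to the right and rows downward; lengths in mm; the calibration is good to about 2 mm. A picture is of the moment at which its call begins: read the wrist's pose just before it.
- r.finish_job(): hands the job in; it is judged then, once.
The state is a dict: "t": time; "qpos": joint angles; "dq": joint speeds; "joint_efforts": joint torques, N m; "ee_pos": TCP position; "ee_rot": TCP orientation; "force": force on the tool from outside, world axes, zero at the start; "moment": the same for the moment, N m; "grip_width": finger opening in mm; "grasp_force": force on a finger pad.
Only numpy, scipy, OpenCV 4.12 (cv2) and the standard library are available. Lean on these libraries where they do the work, as an engineer would, in place of code of your own. Each camera call takes 0.05 s, during which the arm holds its last target. There are 200 camera calls.

TASK

Lift the hold-down arm of the cassette dock, which has a soft grip bar, past its balance point and lay it gently against its rear buffers, so that it rests open by itself: keep hold of it until you feel the buffers, do not let it drop or fling it back, and do not force it against them or crush its soft grip. Then pick up the instrument cassette with the handle on top, set it flat between the dock's guide rails and bring it gently fully home against the end wall. Let go of everything, and leave the other things on the counter where they are.

Things in the scene. Friction and masses are not known exactly. Their poses are not given: they have to be found in the camera images.
- dock: Steel cassette dock fixed to the counter. Origin on the counter under the bay; x = sliding direction, from the open front (-x) to the end wall (+x); z up. Base plate 295 x 180 mm (x -130 to +165), top 16 mm above the counter (bay floor). Pivot posts at x = +85, y = +-79, 116 mm high. Behind them two uprights (158 mm high, y = +-62) carry the rubber buffers that stop the open arm.
- holddown (a joint): Hold-down arm's angle, rad: 0 closed (level over the bay), grows as the bar is lifted up and back. It takes 1 to 3 N at the bar to lift; the balance point lies between 0.6 and 1.2 (varies); beyond it the arm falls open, pulling with up to 2.5 N at the bar. Adjustable buffers stop it somewhere between 1.65 and 2.12: find them by feel before letting go. Never over 2 rad/s held, 0.5 not held.
- bar (a point): Centre of the arm's grip bar: round soft sleeve 18 mm in diameter, 114 mm long, along the dock's y, between two beams; 100 mm above the counter when closed. It runs on a circle of 155 mm radius about the hinge, and can turn between the fingers. A grip of 5 to 12 N will do; the sleeve is crushed if all forces of the fingers on it, grip and pull added over both fingers, exceed 60 N.
- hinge (a point): Centre of the arm's hinge axis, along the dock's y: at x = +85, z = 100 mm of the dock. The buffers meet the beams only 50 to 60 mm from this axis, so 1 N at the bar is 3 N there; struck or pressed with more than 30 N at the buffers (the arm's own lean included, 5 to 8 N) the arm is strained. A cross strip joins the beams 60 mm in front of the hinge; the counterweight is behind it.
- bay_home (a point): Where the cassette's origin lies when fully home: on the bay floor (16 mm above the counter), 65 mm in front of the end wall, midway between the rails; axes as the dock's. Rails: 14 mm high above the floor, inner faces 78 mm apart, running from the end wall 187 mm towards the front, where the bay is open. End wall 30 mm high.
- cassette: Steel instrument cassette, 130 (x) x 70 (y) x 30 mm, 0.24 to 0.42 kg, on one side of the dock. Stirrup handle on top: bar along x, 80 mm long, 12 mm wide, 52 to 66 mm above the underside, on two posts 70 mm apart. Origin: centre of the underside. Same either way round. Its contents are spoiled if it is pressed on the dock with more than 70 N.
- plain_box: The other steel box, 130 x 70 x 36 mm, no handle, on the opposite side of the dock; origin: centre of the underside. Leave alone.
- tissue_box: The tissue box, a bystander standing on the counter; origin: centre of its underside. Leave alone.
- pen_cup: The pen cup, a bystander standing on the counter; origin: centre of its underside. Leave alone.
- spray: The spray bottle, a bystander standing on the counter; origin: centre of its underside. Leave alone.
- jar: The amber jar, a bystander standing on the counter; origin: centre of its underside. Leave alone.
- cup: The white cup, a bystander standing on the counter; origin: centre of its underside. Leave alone.
- tape: The tape dispenser, a bystander standing on the counter; origin: centre of its underside. Leave alone.

How it is judged (in metres and radians):
On the way, in this order (a step that is already met when the one before it is completed fails the run):
1. the hold-down arm rests open against its buffers by itself, let go (value of joint holddown above 1.6 rad and velocity of joint holddown between -0.05 and 0.05 rad/s and contact force between the fingers and holddown below 0.1 N), for 0.5 s.
2. the cassette is fully home in the bay, with the arm still open (all of step 1 and x of cassette in the frame of bay_home between -0.0025 and 0.003 m and y of cassette in the frame of bay_home between -0.006 and 0.006 m and z of cassette in the frame of bay_home below 0.003 m and angle between cassette's own z axis and vertical below 0.06 rad and angle between the x axis of cassette and the x axis of dock, either way round below 0.1 rad and linear speed of cassette below 0.02 m/s), for 0.2 s.
At the end, for the whole second after the job is handed in: The hold-down arm stands open past 1.60 rad, still and untouched; the cassette lies flat on the bay floor between the rails (level within 0.06 rad, in line within 0.1 rad, within 6 mm of the middle line), its end within 2.5 mm of the end wall, at rest and let go (all of step 2).
It fails at once if the arm is flung (turns faster than 2.0 rad/s) or let drop (turns faster than 0.5 rad/s with no finger on it) (velocity of joint holddown above 2 rad/s or velocity of joint holddown below -2 rad/s or ((velocity of joint holddown above 0.5 rad/s or velocity of joint holddown below -0.5 rad/s) and contact force between the fingers and holddown below 0.05 N)).
It fails at once if the fingers press or pull the arm with more than 60 N (contact force between the fingers and holddown above 60 N).
It fails at once if the arm strikes or is pressed against its buffers with more than 30 N (contact force between holddown and dock above 30 N).
It fails at once if the cassette is pressed against the dock with more than 70 N (contact force between cassette and dock above 70 N).
It fails at once if one of the other things on the counter is moved by more than 30 mm (distance of any of plain_box, tissue_box, pen_cup, spray, jar, cup, tape from where it was at the start of the episode above 0.03 m).
It also fails if it takes over 72 s, if anything falls off the work surface, if the arm or the gripper's body presses on something with over 40 N, if the wrist force passes 120 N, or if a joint passes its speed limit or range.

## Working session

There is one attempt and no reset: what is moved stays moved. The work goes in short steps, Python scripts to look and compute and a tool call to move; the robot and the scene stay as the last step left them, time stands still between calls to the robot, and variables do not carry over. Pictures are saved under pics/ and viewed, at most 10 in all, crops included, and the job is handed in when it is done.

Besides the shell and the picture viewer there is one more tool, called after "Call:" by a JSON object that holds its "op" and its "data", one argument or row to a line. carry_out: Moves the arm, as the interface text tells. Shift numbers are shares of 3 cm and turn numbers shares of 5 degrees, none past 1 either way. Its arguments: {"type":"object","properties":{"steps":{"type":"array","items":{"type":"array"}},"squeeze":{"type":"number"}},"required":["steps"]}

```bash
ls; mkdir -p pics; cat > h.py <<'E'
import numpy as np, cv2
from scipy.spatial.transform import Rotation as R
from station import r
def grab(n):
    s=r.read_state(); f=r.grab_frame(n); f['s']=s
    if n=='wrist':
        T=np.eye(4); q=s['ee_rot']; T[:3,:3]=R.from_quat([q[1],q[2],q[3],q[0]]).as_matrix(); T[:3,3]=s['ee_pos']
        f['c2w']=T@np.array(f['T_tool_cam'])
    else: f['c2w']=np.linalg.inv(np.array(f['world_to_cam']))
    return f
def save(f,p): cv2.imwrite(p,f['img'][:,:,::-1])
def ray(f,u,v):
    K=np.array(f['K']); p=cv2.undistortPoints(np.array([[[u,v]]],float),K,np.array([f['k1'],0,0,0,0.]))[0,0]
    return np.array([p[0],-p[1],-1])
def pt(f,u,v,z=None):
    d=ray(f,u,v); T=f['c2w']
    if z is None:
        a=f['range_z'][int(v)-1:int(v)+2,int(u)-1:int(u)+2]; a=a[a>0]; k=np.median(a) if len(a) else np.nan
    else: k=(z-T[2,3])/(T[:3,:3]@d)[2]
    return T[:3,:3]@(d*k)+T[:3,3]
def cloud(f):
    v,u=np.nonzero(f['range_z']>0); K=np.array(f['K'])
    p=cv2.undistortPoints(np.stack([u,v],-1)[:,None].astype(float),K,np.array([f['k1'],0,0,0,0.]))[:,0]
    k=f['range_z'][v,u]; c=np.stack([p[:,0]*k,-p[:,1]*k,-k],-1)
    return c@f['c2w'][:3,:3].T+f['c2w'][:3,3],u,v
def st():
    s=r.read_state()
    for k in s: print(k,np.round(s[k],3))
E
python3 - <<'E'
from h import *
import pickle
for n in('top','scene'):
    f=grab(n); save(f,f'pics/{n}.png'); pickle.dump(f,open(n+'.pkl','wb')); print(f['K'],f['k1'],f['c2w'].round(2))
st()
E
```

```text
pics
[[494.02194217   0.         311.13307995]
 [  0.         494.02194217 239.37208416]
 [  0.           0.           1.        ]] -0.14120289534866762 [[-7.00000e-02  9.80000e-01 -2.10000e-01  2.53840e+02]
 [-1.00000e+00 -7.00000e-02  1.00000e-02 -5.51800e+01]
 [-1.00000e-02  2.10000e-01  9.80000e-01  1.59088e+03]
 [ 0.00000e+00  0.00000e+00  0.00000e+00  1.00000e+00]]
[[536.99390983   0.         322.51289579]
 [  0.         536.99390983 235.71615353]
 [  0.           0.           1.        ]] -0.03636894226520484 [[-7.80000e-01 -4.90000e-01  3.90000e-01  1.19786e+03]
 [ 6.20000e-01 -6.00000e-01  5.00000e-01  7.67950e+02]
 [-1.00000e-02  6.30000e-01  7.70000e-01  1.34073e+03]
 [ 0.00000e+00  0.00000e+00  0.00000e+00  1.00000e+00]]
t 0.1
qpos [-1.304  0.629  0.038  1.518 -0.027  0.996 -0.02 ]
dq [ 0.    -0.002 -0.    -0.002 -0.001 -0.    -0.001]
joint_efforts [ 4.0000e-03 -5.5078e+01  1.1480e+00 -1.8711e+01 -5.2000e-02  1.9000e-02
  0.0000e+00]
ee_pos [212.232 614.104 403.851]
ee_rot [-0.     0.166  0.986 -0.001]
force [-1.083  0.137 -0.051]
moment [0.004 0.012 0.034]
grasp_force 0.0
grip_width 94.188
```

View pics/top.png

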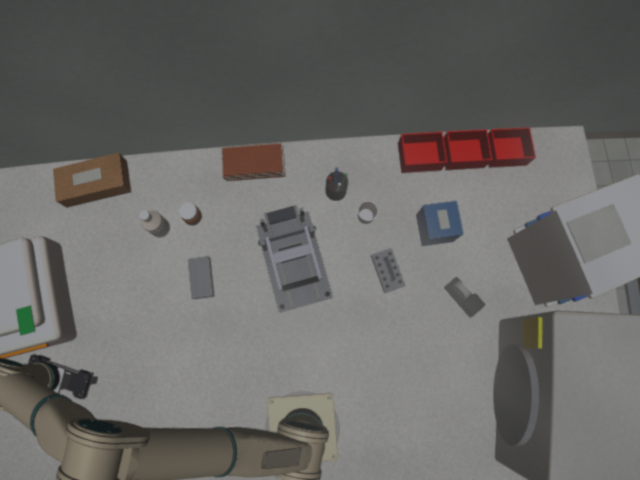

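View pics/scene.png

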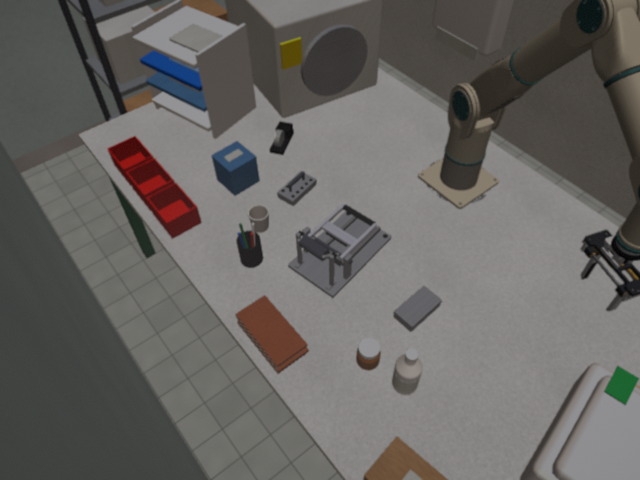

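The top view shows the dock at about (293,258), with its front facing the robot. The handled cassette is at (388,270) and the plain box at (201,277). I'll enlarge this area.

```bash
python3 - <<'E'
from h import *
f=pickle=__import__('pickle').load(open('top.pkl','rb'))
c=f['img'][195:320,240:415]; cv2.imwrite('pics/c.png',cv2.resize(np.clip(c.astype(float)*1.5,0,255).astype(np.uint8),None,fx=4.5,fy=4.5,interpolation=cv2.INTER_CUBIC)[:,:,::-1])
P,u,v=cloud(f)
m=(P[:,2]>8)&(P[:,2]<30)&(u>370)&(u<408)&(v>245)&(v<295); print(m.sum(),P[m].mean(0))
m=(P[:,2]>22)&(u>368)&(u<410)&(v>245)&(v<297); 
Q=P[m]; print(m.sum(),Q.mean(0),np.percentile(Q[:,2],[5,50,95])); print(cv2.minAreaRect(Q[:,:2].astype(np.float32)))
m=(P[:,2]>8)&(u>250)&(u<335)&(v>195)&(v<312); Q=P[m]; print(cv2.minAreaRect(Q[:,:2].astype(np.float32)))
E
```

```text
492 [ 471.15941506 -306.57551214   25.97304418]
887 [ 469.41858157 -308.04803976   33.88523504] [23.99560559 29.98989502 65.75557151]
((470.9342041015625, -308.7358093261719), (131.87115478515625, 71.59376525878906), 14.711371421813965)
((553.9263916015625, -7.1150665283203125), (270.6329345703125, 383.0743103027344), 84.6739273071289)
```

View pics/c.png

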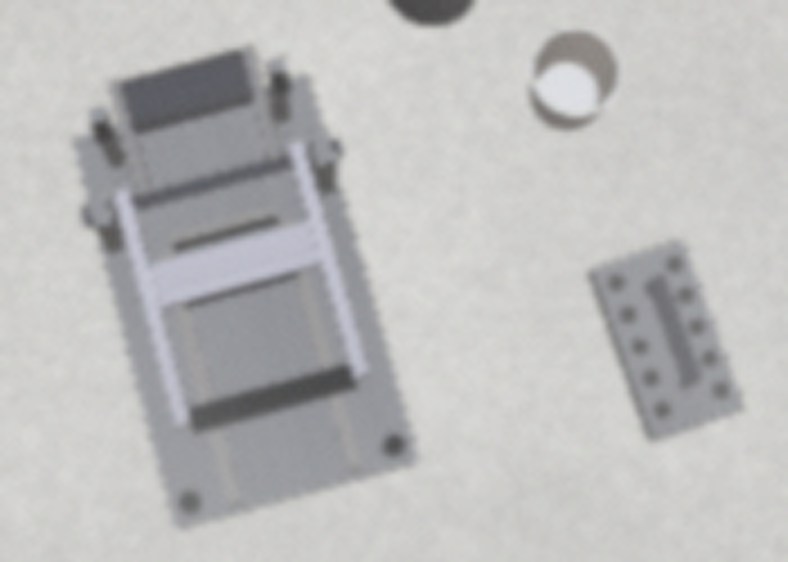

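The crop shows the grip bar from (190,418) to (355,378). The front plate corners are at (180,525) and (415,460), and the rear ones at (78,140) and (305,75). The cassette is clear of its neighbours.

```bash
python3 - <<'E'
from h import *
f=__import__('pickle').load(open('top.pkl','rb'))
g=lambda x,y,z:pt(f,240+x/4.5-.4,195+y/4.5-.4,z)
fl,fr,rl,rr=[g(x,y,16) for x,y in((180,525),(415,460),(78,140),(305,75))]
print(fl,fr,rl,rr)
print('w,l',np.linalg.norm(fl-fr),np.linalg.norm(fl-rl),np.linalg.norm(fr-rr))
for a,b in((fl,rl),(fr,rr)): d=b-a; print(np.degrees(np.arctan2(d[1],d[0])))
d=fl-fr; print('y-axis yaw',np.degrees(np.arctan2(-d[0],d[1])))
b1,b2=g(190,418,100),g(355,378,100); d=b1-b2; print(b1,b2,(b1+b2)/2,np.degrees(np.arctan2(-d[0],d[1])))
P,u,v=cloud(f)
uc,vc=(u-240)*4.5,(v-195)*4.5
m=(uc>190)&(uc<360)&(vc>360)&(vc<430)&(P[:,2]>85);Q=P[m];print(m.sum(),Q.mean(0),Q.min(0),Q.max(0))
m=(uc>60)&(uc<430)&(vc>40)&(vc<540)&(P[:,2]>11)&(P[:,2]<21);Q=P[m];print(cv2.minAreaRect(Q[:,:2].astype(np.float32)))
E
```

```text
[365.92604153  44.74489693  16.        ] [ 399.38916043 -124.22730164   16.        ] [650.33403133 101.88771617  16.        ] [686.69345883 -67.07059588  16.        ]
w,l 172.2538365729715 290.09172076075964 292.93454711406264
11.360524171104755
11.2515975196352
y-axis yaw 11.20186722947487
[431.12470985  28.15913332 100.        ] [449.91071928 -84.69451751 100.        ] [440.51771456 -28.26769209 100.        ] 9.450993743096143
225 [439.48876455 -30.37217024 106.688642  ] [421.85674477 -86.75583759  92.41450991] [457.71219733  24.7355371  116.85072624]
((540.525146484375, -8.565048217773438), (335.0327453613281, 195.05593872070312), 8.325638771057129)
```

Call:
{"op": "carry_out", "data": {
  "steps": [
    [[-0.4,-0.35,0],[0,0,0],1],
    [[-0.8,-0.65,0],[0,0,0],1],
    [[-0.8,-0.65,0],[0,0,0],1],
    [[-0.8,-0.65,0],[0,0,0],1],
    [[-0.8,-0.65,0],[0,0,0],1],
    [[-0.8,-0.65,0],[0,0,0],1],
    [[-0.8,-0.65,0],[0,0,0],1],
    [[-0.8,-0.65,0],[0,0,0],1],
    [[-0.8,-0.65,0],[0,0,0],1],
    [[-0.8,-0.65,0],[0,0,0],1],
    [[-0.8,-0.65,0],[0,0,0],1],
    [[-0.8,-0.65,0],[0,0,0],1]
  ]
}}

```text
t: 1.3
ee_pos: [400.1, 310.3, 404.5]
ee_rot: [-0.0, 0.166, 0.986, -0.0]
force: [0.4, 0.0, -0.1]
grip_width: 94.1
grasp_force: 0.0
```

Call:
{"op": "carry_out", "data": {
  "steps": [
    [[0,0,0],[0,0,1],1],
    [[0,0,0],[0,0,1],1],
    [[0,0,0],[0,0,1],1],
    [[0,0,0],[0,0,1],1],
    [[0,0,0],[0,0,1],1],
    [[0,0,0],[0,0,1],1],
    [[0,0,0],[0,0,1],1],
    [[0,0,0],[0,0,1],1],
    [[0,0,0],[0,0,1],1],
    [[0,0,0],[0,0,1],1],
    [[0,0,0],[0,0,1],1],
    [[0,0,0],[0,0,0.95],1]
  ]
}}

```text
t: 2.5
ee_pos: [399.5, 311.5, 404.4]
ee_rot: [-0.0, 0.636, 0.772, -0.0]
force: [-0.9, 0.9, -0.6]
grip_width: 93.7
grasp_force: 0.0
```

```bash
cat >> h.py <<'E'
def plan(x,y,z,yaw):
    "tool-axis delta (rows of full scale) to put the TCP at x,y,z; residual turn so tool y is at yaw deg, tool down"
    s=r.read_state(); q=s['ee_rot']; M=R.from_quat([q[1],q[2],q[3],q[0]])
    d=M.inv().apply(np.array([x,y,z])-s['ee_pos'])/30
    a=np.radians(yaw); t=np.array([[np.sin(a),np.cos(a),0],[-np.cos(a),np.sin(a),0],[0,0,-1]]).T
    t=np.stack([[np.sin(a),-np.cos(a),0],[np.cos(a),np.sin(a),0],[0,0,-1]],1)
    if np.linalg.det(t)<0: t[:,0]*=-1
    w=(M.inv()*R.from_matrix(t)).as_rotvec(degrees=True)/5
    print('pos',np.round(s['ee_pos'],1),'d',d.round(3),'w',w.round(3),'F',np.round(s['force'],2),'t',s['t'],'q',np.round(s['qpos'],2))
E
python3 -c "
from h import *
plan(420,-32,400,11.2)"
```

```text
pos [399.5 311.5 404.4] d [-11.37   -1.51    0.151] w [-0.008  0.004 -0.043] F [-0.91  0.89 -0.59] t 2.5 q [-0.96  0.44  0.34  1.92 -0.2   0.81 -0.32]
```

Call:
{"op": "carry_out", "data": {
  "steps": [
    [[-0.97,-0.13,0],[0,0,0],1],
    [[-0.97,-0.13,0],[0,0,0],1],
    [[-0.97,-0.13,0],[0,0,0],1],
    [[-0.97,-0.13,0],[0,0,0],1],
    [[-0.97,-0.13,0],[0,0,0],1],
    [[-0.97,-0.13,0],[0,0,0],1],
    [[-0.97,-0.13,0],[0,0,0],1],
    [[-0.97,-0.13,0],[0,0,0],1],
    [[-0.97,-0.13,0],[0,0,0],1],
    [[-0.97,-0.13,0],[0,0,0],1],
    [[-0.97,-0.13,0],[0,0,0],1],
    [[-0.7,-0.08,0],[0,0,0],1]
  ]
}}

```text
t: 3.7
ee_pos: [421.1, -33.7, 404.6]
ee_rot: [0.0, 0.635, 0.772, -0.0]
force: [-0.2, -0.2, 0.3]
grip_width: 94.0
grasp_force: 0.0
```

Call:
{"op": "carry_out", "data": {
  "steps": [
    [[0,0,0],[0,0,0],1],
    [[0,0,0],[0,0,0],1]
  ]
}}

```text
t: 3.9
ee_pos: [421.2, -31.6, 404.5]
ee_rot: [-0.0, 0.635, 0.772, -0.0]
force: [0.1, 0.2, 0.9]
grip_width: 94.3
grasp_force: 0.0
```

```bash
python3 -c "
from h import *
import pickle
plan(440,-28,400,11.2)
f=grab('wrist'); save(f,'pics/w1.png'); pickle.dump(f,open('w1.pkl','wb')); print(np.array(f['T_tool_cam']).round(2),f['K'][0][0])"
```

```text
pos [421.2 -31.6 404.5] d [-0.002  0.637  0.149] w [-0.006 -0.007 -0.013] F [0.07 0.2  0.93] t 3.9 q [-0.3   0.33  0.4   2.12 -0.19  0.72  0.42]
[[-0.    0.97  0.23 65.45]
 [ 1.    0.    0.   -0.58]
 [ 0.    0.23 -0.97 19.43]
 [ 0.    0.    0.    1.  ]] 414.8355126342023
```

View pics/w1.png

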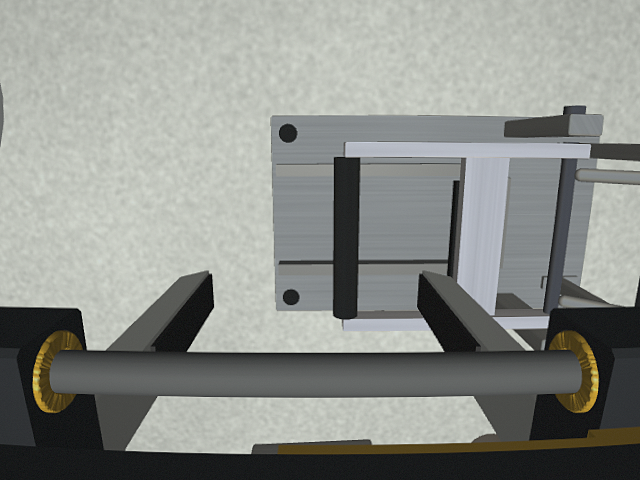

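The wrist view shows the bar from (347,157) to (344,318). The front edge of the plate runs from (271,117) to (277,310), and the end-wall edge sits at about u=456.

```bash
python3 -c "
from h import *
import pickle
f=pickle.load(open('w1.pkl','rb'))
a=pt(f,347,157,100);b=pt(f,344.5,317,100);d=a-b
print(a,b,(a+b)/2,np.linalg.norm(d),np.degrees(np.arctan2(d[1],d[0])))
for p in((271,117,16),(277,310,16),(288,133,16),(291,297,16),(456,181,46),(456,181,16),(450,258,46),(450,258,16),(278,171,30),(280,262,30)): print(p,pt(f,*p).round(1))
for p in ((350,200),(350,280),(345,235),(400,220),(457,220),(290,171)): print('depth',p,pt(f,*p).round(1))
"
```

```text
[430.47009633  28.05175674 100.        ] [452.99936405 -85.83688903 100.        ] [441.73473019 -28.89256614 100.        ] 116.09561377634198 101.18969234142648
(271, 117, 16) [365.9  47.5  16. ]
(277, 310, 16) [ 401.6 -126.1   16. ]
(288, 133, 16) [382.7  37.   16. ]
(291, 297, 16) [ 412.4 -110.5   16. ]
(456, 181, 46) [526.5  26.   46. ]
(456, 181, 16) [537.   25.5  16. ]
(450, 258, 46) [538.9 -38.3  46. ]
(450, 258, 16) [550.4 -44.5  16. ]
(278, 171, 30) [381.    4.2  30. ]
(280, 262, 30) [396.6 -74.4  30. ]
depth (350, 200) [437.6   0.9 109.2]
depth (350, 280) [449.5 -54.2 108.8]
depth (345, 235) [439.3 -23.2 109.1]
depth (400, 220) [496.  -18.8  15.8]
depth (457, 220) [5.167e+02 4.000e-01 9.690e+01]
depth (290, 171) [391.    6.2  29.9]
```

Call:
{"op": "carry_out", "data": {
  "steps": [
    [[0,0.67,0.2],[0,0,0],1],
    [[0,0,0.6],[0,0,0],1],
    [[0,0,0.8],[0,0,0],1],
    [[0,0,0.8],[0,0,0],1],
    [[0,0,0.8],[0,0,0],1],
    [[0,0,0.6],[0,0,0],1],
    [[0,0,0.35],[0,0,0],1],
    [[0,0,0],[0,0,0],1]
  ]
}}

```text
t: 4.75
ee_pos: [440.8, -27.0, 279.2]
ee_rot: [-0.001, 0.634, 0.773, -0.001]
force: [-0.4, 0.0, 0.1]
grip_width: 94.2
grasp_force: 0.0
```

Call:
{"op": "carry_out", "data": {
  "steps": [
    [[0,0,0],[0,0,0],0.4],
    [[0,0,0],[0,0,0],0.3],
    [[0,0,0],[0,0,0],0.25],
    [[0,0,0],[0,0,0],0.2],
    [[0,0,0],[0,0,0],0.15],
    [[0,0,0],[0,0,0],0.1],
    [[0,0,0],[0,0,0],0.1],
    [[0,0,0],[0,0,0],0.1]
  ],
  "squeeze": 8
}}

```text
t: 5.55
ee_pos: [441.1, -28.0, 280.2]
ee_rot: [-0.0, 0.635, 0.773, -0.0]
force: [0.3, 0.8, 1.1]
grip_width: 33.5
grasp_force: 0.0
```

```bash
python3 -c "
from h import *
st()"
```

```text
t 5.55
qpos [-0.174  0.574  0.25   2.199 -0.348  0.405  0.554]
dq [ 0.002  0.002 -0.001  0.002 -0.    -0.002  0.   ]
joint_efforts [-4.0000e-03 -4.0863e+01  2.9990e+00 -8.2190e+00 -1.7000e-02  5.4000e-02
 -0.0000e+00]
ee_pos [441.08  -28.002 280.156]
ee_rot [-0.     0.635  0.773 -0.   ]
force [0.255 0.755 1.081]
moment [-0.031  0.071  0.017]
grasp_force 0.0
grip_width 33.524
```

Call:
{"op": "carry_out", "data": {
  "steps": [
    [[0,0,0],[0,0,0],0.1],
    [[0,0,0],[0,0,0],0.1],
    [[0,0,0],[0,0,0],0.1],
    [[0,0,0],[0,0,0],0.1],
    [[0,0,0],[0,0,0],0.1]
  ],
  "squeeze": 8
}}

```text
t: 6.05
ee_pos: [441.8, -27.8, 280.3]
ee_rot: [0.001, 0.635, 0.773, 0.001]
force: [3.9, 0.8, -0.8]
grip_width: 17.6
grasp_force: 8.0
```

```bash
python3 -c "
from h import *
st()
import numpy as np
for i in range(0,43):
  th=i*.05
  if i%2==0: print(round(th,2), round(155*(np.cos(th)-np.cos(th+.1))/30,3), round(-155*(np.sin(th+.1)-np.sin(th))/30,3))
"
```

```text
t 6.05
qpos [-0.174  0.574  0.25   2.198 -0.349  0.404  0.554]
dq [ 0.    -0.002  0.001  0.001 -0.001  0.001 -0.002]
joint_efforts [ 7.8000e-01 -4.0625e+01  3.7910e+00 -5.8740e+00  3.2100e-01  1.0790e+00
 -3.3000e-02]
ee_pos [441.845 -27.817 280.294]
ee_rot [0.001 0.635 0.773 0.001]
force [ 3.896  0.828 -0.843]
moment [ 0.29  -0.78   0.038]
grasp_force 8.004
grip_width 17.629
0.0 0.026 -0.516
0.1 0.077 -0.511
0.2 0.128 -0.5
0.3 0.177 -0.485
0.4 0.225 -0.465
0.5 0.27 -0.44
0.6 0.313 -0.411
0.7 0.352 -0.378
0.8 0.388 -0.341
0.9 0.42 -0.3
1.0 0.448 -0.257
1.1 0.471 -0.211
1.2 0.49 -0.163
1.3 0.504 -0.113
1.4 0.513 -0.062
1.5 0.516 -0.011
1.6 0.515 0.041
1.7 0.508 0.092
1.8 0.496 0.142
1.9 0.48 0.191
2.0 0.458 0.238
2.1 0.432 0.283
```

Call:
{"op": "carry_out", "data": {
  "steps": [
    [[0,0.03,-0.15],[0,0,0],0.1],
    [[0,0.02,-0.25],[0,0,0],0.1],
    [[0,0.03,-0.25],[0,0,0],0.1],
    [[0,0.04,-0.25],[0,0,0],0.1],
    [[0,0.06,-0.25],[0,0,0],0.1],
    [[0,0.07,-0.25],[0,0,0],0.1],
    [[0,0.08,-0.24],[0,0,0],0.1],
    [[0,0.09,-0.24],[0,0,0],0.1]
  ]
}}

```text
t: 6.85
ee_pos: [454.0, -25.4, 337.3]
ee_rot: [0.0, 0.635, 0.773, 0.0]
force: [7.7, 2.5, -4.5]
grip_width: 17.7
grasp_force: 8.0
```

```bash
cat >> h.py <<'E'
def arc(dth,X=442.2,Y=-28,Z=100.5):
    s=r.read_state(); a=np.radians(11.2); e=np.array([np.cos(a),np.sin(a)])
    p=np.array(s['ee_pos']); x=(p[:2]-[X,Y])@e-155; z=p[2]-180-Z
    th=np.arctan2(z,-x); F=np.array(s['force']); fh=F[:2]@e
    print('th',th.round(3),'rad',np.hypot(x,z).round(2),'Ftan',(fh*np.sin(th)+F[2]*np.cos(th)).round(2),'Frad',(-fh*np.cos(th)+F[2]*np.sin(th)).round(2),'lat',((p[:2]-[X,Y])@[-e[1],e[0]]).round(2),'grip',s['grasp_force'],s['t'],F.round(2))
    for d in dth:
        t2=th+d; print(d,'ty,tz',((-155*np.cos(t2)-x)/30).round(3),(-(155*np.sin(t2)-z)/30).round(3))
E
python3 -c "
from h import *
arc([.6])"
```

```text
th 0.378 rad 153.78 Ftan -1.2 Frad -9.09 lat 0.26 grip 8.001253232359886 6.85 [ 7.67  2.46 -4.47]
0.6 ty,tz 1.878 -2.393
```

```bash
python3 -c "
from h import *
arc([.1,.2,.3,.4,.5,.6],X=444.5)"
```

```text
th 0.373 rad 155.87 Ftan -1.25 Frad -9.08 lat 0.71 grip 8.001253232359886 6.85 [ 7.67  2.46 -4.47]
0.1 ty,tz 0.239 -0.46
0.2 ty,tz 0.497 -0.908
0.3 ty,tz 0.798 -1.327
0.4 ty,tz 1.14 -1.714
0.5 ty,tz 1.519 -2.066
0.6 ty,tz 1.93 -2.377
```

Call:
{"op": "carry_out", "data": {
  "steps": [
    [[0,0.15,-0.23],[0,0,0],0.1],
    [[0,0.12,-0.23],[0,0,0],0.1],
    [[0,0.13,-0.22],[0,0,0],0.1],
    [[0,0.13,-0.22],[0,0,0],0.1],
    [[0,0.15,-0.21],[0,0,0],0.1],
    [[0,0.16,-0.21],[0,0,0],0.1],
    [[0,0.17,-0.2],[0,0,0],0.1],
    [[0,0.17,-0.19],[0,0,0],0.1],
    [[0,0,0],[0,0,0],0.1]
  ]
}}

```text
t: 7.75
ee_pos: [487.2, -19.0, 388.7]
ee_rot: [-0.002, 0.635, 0.773, -0.001]
force: [-6.7, -1.0, 7.0]
grip_width: 17.8
grasp_force: 8.0
```

```bash
python3 -c "
from h import *
arc([.1,.2,.3,.4,.5,.6],X=444.5)"
```

```text
th 0.771 rad 155.23 Ftan 0.32 Frad 9.75 lat 0.54 grip 8.002073988318443 7.75 [-6.7  -1.    7.03]
0.1 ty,tz 0.384 -0.347
0.2 ty,tz 0.795 -0.659
0.3 ty,tz 1.235 -0.929
0.4 ty,tz 1.7 -1.153
0.5 ty,tz 2.185 -1.33
0.6 ty,tz 2.686 -1.458
```

Call:
{"op": "carry_out", "data": {
  "steps": [
    [[0,0.15,-0.23],[0,0,0],0.1],
    [[0,0.2,-0.17],[0,0,0],0.1],
    [[0,0.2,-0.16],[0,0,0],0.1],
    [[0,0.21,-0.15],[0,0,0],0.1],
    [[0,0.22,-0.14],[0,0,0],0.1],
    [[0,0.22,-0.13],[0,0,0],0.1],
    [[0,0.23,-0.12],[0,0,0],0.1],
    [[0,0.23,-0.1],[0,0,0],0.1],
    [[0,0,0],[0,0,0],0.1]
  ]
}}

```text
t: 8.65
ee_pos: [538.4, -8.7, 424.4]
ee_rot: [0.001, 0.635, 0.773, 0.001]
force: [1.3, 0.3, 1.7]
grip_width: 17.7
grasp_force: 8.0
```

```bash
python3 -c "
from h import *
arc([.1,.2,.3,.35,.4],X=444.5)"
```

```text
th 1.181 rad 155.6 Ftan 1.92 Frad 1.08 lat 0.66 grip 8.001754134893417 8.65 [1.33 0.33 1.73]
0.1 ty,tz 0.494 -0.154
0.2 ty,tz 0.996 -0.277
0.3 ty,tz 1.507 -0.349
0.35 ty,tz 1.765 -0.366
0.4 ty,tz 2.024 -0.369
```

Call:
{"op": "carry_out", "data": {
  "steps": [
    [[0,0.22,-0.09],[0,0,0],0.1],
    [[0,0.25,-0.08],[0,0,0],0.1],
    [[0,0.25,-0.07],[0,0,0],0.1],
    [[0,0.25,-0.06],[0,0,0],0.1],
    [[0,0.25,-0.04],[0,0,0],0.1],
    [[0,0.25,-0.03],[0,0,0],0.1],
    [[0,0.25,-0.02],[0,0,0],0.1],
    [[0,0,0],[0,0,0],0.1]
  ]
}}

```text
t: 9.45
ee_pos: [588.8, 1.3, 435.5]
ee_rot: [0.001, 0.635, 0.773, 0.0]
force: [0.7, 0.1, -0.0]
grip_width: 17.6
grasp_force: 8.0
```

```bash
python3 -c "
from h import *
arc([.05,.1,.15,.2,.3,.4,.5],X=444.5)"
```

```text
th 1.521 rad 155.23 Ftan 0.66 Frad -0.05 lat 0.74 grip 8.000879734754562 9.45 [ 0.66  0.06 -0.02]
0.05 ty,tz 0.259 0.001
0.1 ty,tz 0.517 0.008
0.15 ty,tz 0.774 0.027
0.2 ty,tz 1.031 0.059
0.3 ty,tz 1.537 0.162
0.4 ty,tz 2.03 0.315
0.5 ty,tz 2.506 0.516
```

Ftan is about +1 N, so the arm is past its balance point. I'll open the fingers slightly and slowly, so the bar leans on the front finger. Then I'll ease it forward while the wrist camera tracks where the bar sits between the fingers.

Call:
{"op": "carry_out", "data": {
  "steps": [
    [[0,0,0],[0,0,0],0.2],
    [[0,0,0],[0,0,0],0.22],
    [[0,0,0],[0,0,0],0.24],
    [[0,0,0],[0,0,0],0.26],
    [[0,0,0],[0,0,0],0.28],
    [[0,0,0],[0,0,0],0.3]
  ]
}}

```text
t: 10.05
ee_pos: [587.6, 1.0, 435.5]
ee_rot: [-0.0, 0.635, 0.773, 0.0]
force: [1.3, -0.4, -0.2]
grip_width: 27.8
grasp_force: 0.7
```

```bash
python3 -c "
from h import *
import pickle
arc([.05])
f=grab('wrist'); save(f,'pics/w2.png'); pickle.dump(f,open('w2.pkl','wb'))"
```

```text
th 1.527 rad 155.16 Ftan 1.19 Frad -0.28 lat 0.26 grip 0.6984459981322289 10.05 [ 1.3  -0.39 -0.23]
0.05 ty,tz 0.258 0.001
```

View pics/w2.png

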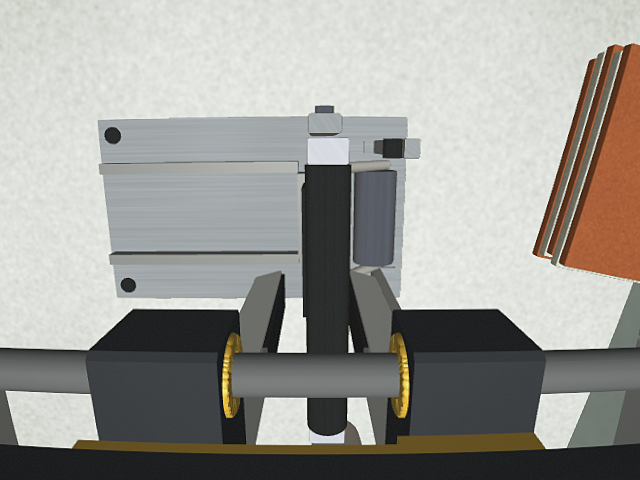

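The wrist view shows the bar (u 305–350) touching the front pad at u≈350, with about a 20 px gap to the rear pad. I'll move forward while monitoring that.

Call:
{"op": "carry_out", "data": {
  "steps": [
    [[0,0.06,0],[0,0,0],0.3],
    [[0,0.08,0],[0,0,0],0.3],
    [[0,0.08,0],[0,0,0],0.3],
    [[0,0.08,0],[0,0,0],0.3],
    [[0,0.08,0],[0,0,0],0.3],
    [[0,0.06,0.01],[0,0,0],0.3]
  ]
}}

```text
t: 10.7
ee_pos: [600.9, 3.7, 435.3]
ee_rot: [0.0, 0.635, 0.773, 0.0]
force: [1.3, 0.9, -0.0]
grip_width: 27.9
grasp_force: 0.7
```

```bash
cat >> h.py <<'E'
def look():
    f=grab('wrist'); g=cv2.cvtColor(f['img'],cv2.COLOR_RGB2GRAY)[200:235].mean(0); k=g[270:400]
    d=np.nonzero(k<55)[0]+270; print('dark u',d.min() if len(d) else None,d.max() if len(d) else None)
    G=f['img'][275:300].mean((0,2))
    print('row288 dark', [int(x) for x in G[275:375:4]])
E
python3 -c "
from h import *
import pickle
f=pickle.load(open('w2.pkl','rb'));print([int(x) for x in f['img'][200:235].mean((0,2))[280:370:4]],[int(x) for x in f['img'][275:300].mean((0,2))[275:375:4]])
arc([.05,.1],X=444.5); look()"
```

```text
[166, 166, 166, 166, 166, 175, 42, 40, 44, 45, 44, 43, 45, 45, 45, 43, 42, 35, 173, 77, 91, 94, 96] [98, 47, 15, 168, 169, 168, 169, 29, 36, 42, 45, 43, 44, 45, 45, 44, 43, 43, 37, 44, 95, 107, 107, 108, 106]
th 1.6 rad 154.83 Ftan 1.43 Frad -0.0 lat 0.69 grip 0.7426166161894798 10.7 [ 1.27  0.94 -0.04]
0.05 ty,tz 0.258 0.008
0.1 ty,tz 0.515 0.035
dark u 290 350
row288 dark [93, 43, 13, 169, 22, 45, 44, 57, 19, 42, 43, 43, 44, 43, 44, 43, 45, 43, 39, 39, 89, 108, 107, 107, 110]
```

Call:
{"op": "carry_out", "data": {
  "steps": [
    [[0,0,0],[0,0,0],0.33],
    [[0,0,0],[0,0,0],0.36],
    [[0,0,0],[0,0,0],0.4],
    [[0,0,0],[0,0,0],0.4],
    [[0,0,0],[0,0,0],0.4]
  ]
}}

```text
t: 11.25
ee_pos: [600.5, 3.5, 435.2]
ee_rot: [-0.0, 0.635, 0.773, -0.0]
force: [1.6, -0.1, -1.1]
grip_width: 37.7
grasp_force: 0.7
```

Call:
{"op": "carry_out", "data": {
  "steps": [
    [[0,0.06,0.01],[0,0,0],0.4],
    [[0,0.07,0.01],[0,0,0],0.4],
    [[0,0.06,0.01],[0,0,0],0.4],
    [[0,0,0],[0,0,0],0.4]
  ]
}}

```text
t: 11.65
ee_pos: [606.5, 4.7, 434.2]
ee_rot: [0.0, 0.635, 0.773, 0.0]
force: [1.4, 0.4, -1.2]
grip_width: 37.6
grasp_force: 0.9
```

Call:
{"op": "carry_out", "data": {
  "steps": [
    [[0,0.06,0.01],[0,0,0],0.4],
    [[0,0.07,0.01],[0,0,0],0.4],
    [[0,0.06,0.01],[0,0,0],0.4],
    [[0,0,0],[0,0,0],0.4]
  ]
}}

```text
t: 12.05
ee_pos: [612.1, 5.8, 433.4]
ee_rot: [0.0, 0.635, 0.773, 0.0]
force: [1.7, 0.5, -0.9]
grip_width: 37.7
grasp_force: 0.9
```

```bash
python3 -c "
from h import *
arc([.05,.1],X=444.5); look()"
```

```text
th 1.675 rad 153.7 Ftan 1.91 Frad -0.74 lat 0.64 grip 0.8579191379249096 12.05 [ 1.75  0.54 -0.93]
0.05 ty,tz 0.261 -0.01
0.1 ty,tz 0.515 0.036
dark u 279 361
row288 dark [179, 166, 29, 45, 44, 44, 226, 222, 222, 222, 154, 32, 41, 44, 44, 43, 44, 43, 44, 44, 44, 37, 51, 89, 107]
```

Call:
{"op": "carry_out", "data": {
  "steps": [
    [[0,0.06,0.01],[0,0,0],0.4],
    [[0,0.06,0.01],[0,0,0],0.4],
    [[0,0.05,0.02],[0,0,0],0.4],
    [[0,0,0],[0,0,0],0.4]
  ]
}}

```text
t: 12.5
ee_pos: [617.1, 6.8, 432.3]
ee_rot: [0.0, 0.635, 0.773, 0.0]
force: [1.4, 0.2, -1.5]
grip_width: 37.6
grasp_force: 1.0
```

Call:
{"op": "carry_out", "data": {
  "steps": [
    [[0,0.06,0.01],[0,0,0],0.4],
    [[0,0.06,0.02],[0,0,0],0.4],
    [[0,0.05,0.02],[0,0,0],0.4],
    [[0,0,0],[0,0,0],0.4]
  ]
}}

```text
t: 12.9
ee_pos: [622.2, 7.9, 430.8]
ee_rot: [0.0, 0.635, 0.773, 0.0]
force: [2.6, 0.9, 0.3]
grip_width: 37.7
grasp_force: 1.0
```

Call:
{"op": "carry_out", "data": {
  "steps": [
    [[0,0.06,0.01],[0,0,0],0.4],
    [[0,0.06,0.02],[0,0,0],0.4],
    [[0,0.05,0.02],[0,0,0],0.4],
    [[0,0,0],[0,0,0],0.4]
  ]
}}

```text
t: 13.3
ee_pos: [627.1, 8.8, 429.1]
ee_rot: [0.0, 0.635, 0.773, 0.0]
force: [2.4, 0.0, -0.4]
grip_width: 37.5
grasp_force: 1.0
```

```bash
python3 -c "
from h import *
arc([.05,.1],X=444.5); look()"
```

```text
th 1.778 rad 151.89 Ftan 2.38 Frad 0.09 lat 0.64 grip 1.005428060889244 13.3 [ 2.39  0.02 -0.4 ]
0.05 ty,tz 0.273 -0.042
0.1 ty,tz 0.521 0.03
dark u 270 362
row288 dark [47, 44, 42, 230, 223, 223, 224, 166, 168, 168, 170, 32, 41, 43, 44, 45, 44, 44, 45, 44, 45, 38, 51, 89, 108]
```

Call:
{"op": "carry_out", "data": {
  "steps": [
    [[0,0.06,0.02],[0,0,0],0.4],
    [[0,0.06,0.02],[0,0,0],0.4],
    [[0,0.05,0.02],[0,0,0],0.4],
    [[0,0,0],[0,0,0],0.4]
  ]
}}

```text
t: 13.75
ee_pos: [632.0, 9.8, 427.3]
ee_rot: [0.0, 0.635, 0.773, 0.0]
force: [1.4, 0.8, -0.6]
grip_width: 37.5
grasp_force: 1.0
```

Call:
{"op": "carry_out", "data": {
  "steps": [
    [[0,0.06,0.02],[0,0,0],0.4],
    [[0,0.06,0.02],[0,0,0],0.4],
    [[0,0.05,0.02],[0,0,0],0.4],
    [[0,0,0],[0,0,0],0.4]
  ]
}}

```text
t: 14.15
ee_pos: [637.0, 10.8, 425.4]
ee_rot: [-0.0, 0.635, 0.773, -0.0]
force: [1.3, 1.0, -1.4]
grip_width: 37.5
grasp_force: 0.8
```

Call:
{"op": "carry_out", "data": {
  "steps": [
    [[0,0.06,0.02],[0,0,0],0.4],
    [[0,0.06,0.03],[0,0,0],0.4],
    [[0,0.05,0.02],[0,0,0],0.4],
    [[0,0,0],[0,0,0],0.4]
  ]
}}

```text
t: 14.55
ee_pos: [642.0, 11.7, 423.4]
ee_rot: [0.0, 0.635, 0.773, -0.0]
force: [1.3, 0.4, -0.5]
grip_width: 37.5
grasp_force: 0.9
```

```bash
python3 -c "
from h import *
arc([.05,.1],X=444.5); look()"
```

```text
th 1.885 rad 150.28 Ftan 1.46 Frad -0.09 lat 0.56 grip 0.8765564113855362 14.55 [ 1.31  0.42 -0.53]
0.05 ty,tz 0.292 -0.064
0.1 ty,tz 0.531 0.035
dark u 318 362
row288 dark [240, 223, 223, 220, 168, 169, 169, 170, 169, 169, 81, 33, 43, 43, 44, 44, 44, 44, 43, 44, 42, 40, 51, 90, 108]
```

Call:
{"op": "carry_out", "data": {
  "steps": [
    [[0,0.06,0.02],[0,0,0],0.4],
    [[0,0.06,0.03],[0,0,0],0.4],
    [[0,0.05,0.02],[0,0,0],0.4],
    [[0,0,0],[0,0,0],0.4]
  ]
}}

```text
t: 15.0
ee_pos: [647.0, 12.7, 421.3]
ee_rot: [0.0, 0.635, 0.773, -0.0]
force: [1.9, 0.4, -0.7]
grip_width: 37.3
grasp_force: 0.9
```

Call:
{"op": "carry_out", "data": {
  "steps": [
    [[0,0.06,0.02],[0,0,0],0.4],
    [[0,0.06,0.03],[0,0,0],0.4],
    [[0,0.05,0.03],[0,0,0],0.4],
    [[0,0,0],[0,0,0],0.4]
  ]
}}

```text
t: 15.4
ee_pos: [652.1, 13.7, 419.0]
ee_rot: [0.0, 0.635, 0.773, 0.0]
force: [2.2, 0.3, -0.4]
grip_width: 37.8
grasp_force: 1.0
```

Call:
{"op": "carry_out", "data": {
  "steps": [
    [[0,0.06,0.03],[0,0,0],0.4],
    [[0,0.06,0.03],[0,0,0],0.4],
    [[0,0.05,0.03],[0,0,0],0.4],
    [[0,0,0],[0,0,0],0.4]
  ]
}}

```text
t: 15.8
ee_pos: [656.7, 14.7, 416.0]
ee_rot: [-0.0, 0.635, 0.773, -0.0]
force: [-0.2, 0.1, -0.4]
grip_width: 37.5
grasp_force: 0.0
```

```bash
python3 -c "
from h import *
arc([.05,.1],X=444.5); look()"
```

```text
th 1.996 rad 148.81 Ftan 0.07 Frad -0.45 lat 0.65 grip 0.0 15.8 [-0.15  0.12 -0.44]
0.05 ty,tz 0.318 -0.075
0.1 ty,tz 0.544 0.048
dark u 281 358
row288 dark [181, 169, 169, 170, 169, 171, 94, 89, 88, 177, 26, 42, 42, 44, 44, 45, 44, 44, 45, 44, 41, 25, 51, 90, 108]
```

Contact was lost, so the arm should be on its buffers. I'll go 4 mm further to confirm the bar stays where it is.

Call:
{"op": "carry_out", "data": {
  "steps": [
    [[0,0.06,0.03],[0,0,0],0.4],
    [[0,0.08,0.03],[0,0,0],0.4],
    [[0,0,0],[0,0,0],0.4]
  ]
}}

```text
t: 16.15
ee_pos: [661.2, 15.6, 414.4]
ee_rot: [-0.0, 0.635, 0.773, -0.0]
force: [0.1, 0.7, -1.0]
grip_width: 37.5
grasp_force: 0.0
```

```bash
python3 -c "
from h import *
arc([.05,.1],X=444.5); look()"
```

```text
th 2.029 rad 149.26 Ftan 0.63 Frad -0.75 lat 0.71 grip 0.0 16.15 [ 0.1   0.69 -0.96]
0.05 ty,tz 0.313 -0.052
0.1 ty,tz 0.536 0.08
dark u 302 346
row288 dark [182, 170, 170, 169, 149, 87, 89, 31, 42, 43, 43, 44, 45, 44, 44, 45, 44, 41, 205, 230, 240, 23, 50, 89, 108]
```

The bar stayed put at about 2.05 rad, so the arm rests on its buffers. Next I'll open fully, rise, and go to the cassette.

Call:
{"op": "carry_out", "data": {
  "steps": [
    [[0,0,0],[0,0,0],0.6],
    [[0,0,0],[0,0,0],0.8],
    [[0,0,0],[0,0,0],0.8],
    [[0,0,0],[0,0,0],0.8],
    [[0,0,0],[0,0,0],0.8],
    [[0,0,-0.3],[0,0,0],0.8],
    [[0,0,-0.6],[0,0,0],0.8],
    [[0,0,-0.8],[0,0,0],0.8],
    [[0,0,-0.8],[0,0,0],0.8],
    [[0,0,-0.6],[0,0,0],0.8],
    [[0,0,0],[0,0,0],0.8]
  ]
}}

```text
t: 17.3
ee_pos: [661.4, 15.1, 511.1]
ee_rot: [0.002, 0.635, 0.773, 0.002]
force: [0.3, -0.3, 0.1]
grip_width: 75.2
grasp_force: 0.0
```

Call:
{"op": "carry_out", "data": {
  "steps": [
    [[-0.5,-0.45,0],[0,0,0],0.8],
    [[-0.8,-0.7,0],[0,0,0],0.8],
    [[-0.8,-0.7,0],[0,0,0],0.8],
    [[-0.8,-0.7,0],[0,0,0],0.8],
    [[-0.8,-0.7,0],[0,0,0],0.8],
    [[-0.8,-0.7,0],[0,0,0],0.8],
    [[-0.8,-0.7,0.3],[0,0,0],0.8],
    [[-0.8,-0.7,0.5],[0,0,0],0.8],
    [[-0.8,-0.7,0.5],[0,0,0],0.8],
    [[-0.8,-0.7,0.5],[0,0,0],0.8],
    [[-0.8,-0.7,0.5],[0,0,0],0.8],
    [[-0.8,-0.7,0.5],[0,0,0],0.8]
  ]
}}

```text
t: 18.5
ee_pos: [474.2, -306.4, 422.3]
ee_rot: [-0.0, 0.635, 0.773, -0.0]
force: [-0.3, 0.5, -0.6]
grip_width: 75.2
grasp_force: 0.0
```

Call:
{"op": "carry_out", "data": {
  "steps": [
    [[0,0,0],[0,0,1],0.8],
    [[0,0,0],[0,0,1],0.8],
    [[0,0,0],[0,0,1],0.8],
    [[0,0,0],[0,0,1],0.8],
    [[0,0,0],[0,0,1],0.8],
    [[0,0,0],[0,0,1],0.8],
    [[0,0,0],[0,0,1],0.8],
    [[0,0,0],[0,0,1],0.8],
    [[0,0,0],[0,0,1],0.8],
    [[0,0,0],[0,0,1],0.8],
    [[0,0,0],[0,0,1],0.8],
    [[0,0,0],[0,0,1],0.8]
  ]
}}

```text
t: 19.7
ee_pos: [474.9, -305.4, 422.8]
ee_rot: [-0.0, 0.937, 0.35, -0.0]
force: [-0.6, 0.6, 0.1]
grip_width: 75.0
grasp_force: 0.0
```

Call:
{"op": "carry_out", "data": {
  "steps": [
    [[0,0,0],[0,0,1],0.8],
    [[0,0,0],[0,0,1],0.8],
    [[0,0,0],[0,0,1],0.8],
    [[0,0,0],[0,0,1],0.8],
    [[0,0,0],[0,0,1],0.8],
    [[0,0,0],[0,0,0.3],0.8],
    [[0,0,0],[0,0,0],0.8]
  ]
}}

```text
t: 20.4
ee_pos: [475.1, -305.4, 423.0]
ee_rot: [-0.0, 0.992, 0.128, -0.0]
force: [-0.0, -0.4, -1.3]
grip_width: 75.4
grasp_force: 0.0
```

```bash
python3 -c "
from h import *
import pickle
plan(471,-308.5,300,-75.3)
f=grab('wrist'); save(f,'pics/w3.png'); pickle.dump(f,open('w3.pkl','wb'))"
```

```text
pos [ 475.1 -305.4  423. ] d [-0.155  0.067  4.101] w [-0.005  0.011  0.008] F [-0.   -0.44 -1.25] t 20.4 q [ 0.01  0.61  0.84  1.75 -0.53  1.02 -0.27]
```

View pics/w3.png

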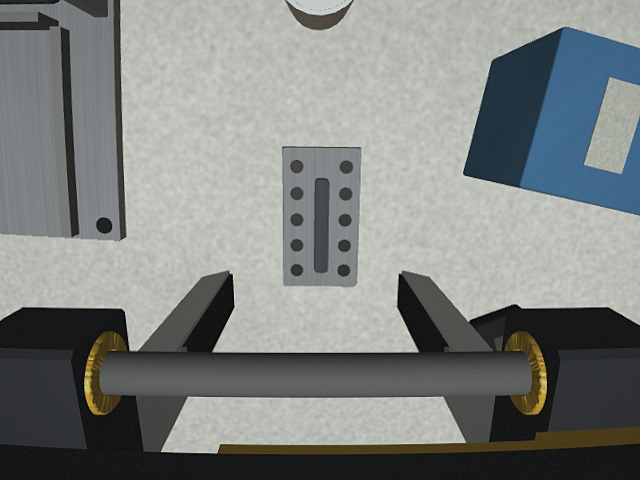

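The cassette handle runs from (322,178) to (321,272), nearly in line with the tool. Its lid corners are at about (282,147), (361,148), (285,285) and (357,286).

```bash
python3 -c "
from h import *
import pickle
f=pickle.load(open('w3.pkl','rb'))
a=pt(f,322,178,66);b=pt(f,321.2,272,66);d=a-b
c=(a+b)/2; print(a,b,c,np.linalg.norm(d),np.degrees(np.arctan2(d[1],d[0])))
L=[pt(f,*p,30) for p in((282,147),(361,148),(285,285),(357,286))];print(np.round(L,1),np.mean(L,0))
plan(c[0],c[1],239,-75.3)"
```

```text
[ 512.179278   -301.00832333   66.        ] [ 435.17700103 -320.82880588   66.        ] [ 473.67813952 -310.91856461   66.        ] 79.51227695339196 14.43465900956408
[[ 526.8 -261.2   30. ]
 [ 543.7 -328.8   30. ]
 [ 403.  -294.3   30. ]
 [ 419.4 -360.8   30. ]] [ 473.22756812 -311.25824668   30.        ]
pos [ 475.1 -305.4  423.2] d [-0.089  0.167  6.139] w [-0.005  0.007  0.014] F [-0.12  0.13 -0.24] t 20.45 q [ 0.01  0.61  0.84  1.75 -0.53  1.02 -0.27]
```

Call:
{"op": "carry_out", "data": {
  "steps": [
    [[-0.09,0.17,0.4],[0,0,0],0.8],
    [[0,0,0.8],[0,0,0],0.8],
    [[0,0,0.9],[0,0,0],0.8],
    [[0,0,0.9],[0,0,0],0.7],
    [[0,0,0.9],[0,0,0],0.6],
    [[0,0,0.9],[0,0,0],0.6],
    [[0,0,0.7],[0,0,0],0.5],
    [[0,0,0.4],[0,0,0],0.5],
    [[0,0,0.2],[0,0,0],0.5],
    [[0,0,0],[0,0,0],0.5],
    [[0,0,0],[0,0,0],0.5]
  ]
}}

```text
t: 21.55
ee_pos: [474.0, -311.7, 241.2]
ee_rot: [0.001, 0.992, 0.128, 0.0]
force: [-0.4, -0.5, 0.3]
grip_width: 47.0
grasp_force: 0.0
```

Call:
{"op": "carry_out", "data": {
  "steps": [
    [[0,0,0],[0,0,0],0.05],
    [[0,0,0],[0,0,0],0.05],
    [[0,0,0],[0,0,0],0.05],
    [[0,0,0],[0,0,0],0.05],
    [[0,0,0],[0,0,0],0.05],
    [[0,0,0],[0,0,0],0.05],
    [[0,0,0],[0,0,0],0.05],
    [[0,0,0],[0,0,0],0.05],
    [[0,0,0],[0,0,0],0.05]
  ],
  "squeeze": 25
}}

```text
t: 22.45
ee_pos: [473.9, -311.1, 240.6]
ee_rot: [-0.0, 0.992, 0.128, -0.0]
force: [0.0, 0.4, 1.3]
grip_width: 11.9
grasp_force: 25.0
```

```bash
python3 -c "
from h import *
import pickle
plan(474,-311,239,-75.3); print(r.read_state()['grip_width'])
f=pickle.load(open('w2.pkl','rb'))
for p in ((98,121,16),(117,297,16),(99,169,30),(109,260,30),(109,253,30),(298,165,30),(298,260,30),(303,182,46),(303,317,16)): print(p,pt(f,*p).round(1))
for p in ((112,135),(110,167),(300,175),(304,190),(295,167),(295,259)):print('depth',p,pt(f,*p).round(1))
"
```

```text
pos [ 473.9 -311.1  240.6] d [ 0.005 -0.001  0.052] w [-0.006 -0.    -0.003] F [0.02 0.39 1.3 ] t 22.45 q [ 0.16  0.84  0.62  1.89 -0.77  0.66 -0.06]
11.904201732339413
(98, 121, 16) [366.5  47.8  16. ]
(117, 297, 16) [ 401.  -126.3   16. ]
(99, 169, 30) [378.8   4.7  30. ]
(109, 260, 30) [396.  -82.4  30. ]
(109, 253, 30) [395.4 -75.2  30. ]
(298, 165, 30) [562.2  43.2  30. ]
(298, 260, 30) [578.9 -45.9  30. ]
(303, 182, 46) [569.8  30.3  46. ]
(303, 317, 16) [ 595.5 -109.3   16. ]
depth (112, 135) [382.5  37.3  18.1]
depth (110, 167) [389.5   8.6  30.7]
depth (300, 175) [566.1  35.9  46.5]
depth (304, 190) [572.8  38.4 178.1]
depth (295, 167) [559.8  40.9  30.6]
depth (295, 259) [575.9 -45.4  30. ]
```

The cassette is gripped (11.9 mm, 25 N). From the rail ends, bay_home is at about world (507,-15). I'll lift, turn, and carry it to 30 mm short of home.

Call:
{"op": "carry_out", "data": {
  "steps": [
    [[0,0,-0.2],[0,0,0],0.05],
    [[0,0,-0.5],[0,0,0],0.05],
    [[0,0,-0.8],[0,0,0],0.05],
    [[0,0,-0.8],[0,0,0],0.05],
    [[0,0,-0.6],[0,0,0.35],0.05],
    [[0,0,-0.3],[0,0,0.34],0.05],
    [[0,0,0],[0,0,0],0.05]
  ]
}}

```text
t: 23.15
ee_pos: [474.0, -311.8, 338.7]
ee_rot: [0.001, 0.995, 0.098, 0.001]
force: [-0.1, 0.6, -2.6]
grip_width: 11.7
grasp_force: 25.0
```

Call:
{"op": "carry_out", "data": {
  "steps": [
    [[0.1,-0.4,0],[0,0,0],0.05],
    [[0.2,-0.8,0],[0,0,0],0.05],
    [[0.2,-0.9,0],[0,0,0],0.05],
    [[0.2,-0.9,0],[0,0,0],0.05],
    [[0.2,-0.9,0],[0,0,0],0.05],
    [[0.2,-0.9,0],[0,0,0],0.05],
    [[0.2,-0.9,0],[0,0,0],0.05],
    [[0.2,-0.9,0],[0,0,0],0.05],
    [[0.2,-0.9,0],[0,0,0],0.05],
    [[0.2,-0.9,0],[0,0,0],0.05],
    [[0.1,-0.7,0],[0,0,0],0.05],
    [[0,-0.37,0],[0,0,0],0.05]
  ]
}}

```text
t: 24.35
ee_pos: [476.7, -18.0, 335.8]
ee_rot: [-0.001, 0.995, 0.1, -0.001]
force: [-0.1, -0.2, -1.7]
grip_width: 11.8
grasp_force: 25.0
```

Call:
{"op": "carry_out", "data": {
  "steps": [
    [[0,0,0],[0,0,0],0.05],
    [[0,0,0],[0,0,0],0.05]
  ]
}}

```text
t: 24.55
ee_pos: [477.2, -21.5, 336.5]
ee_rot: [0.0, 0.995, 0.098, -0.0]
force: [0.1, -0.8, -3.0]
grip_width: 11.7
grasp_force: 25.0
```

```bash
python3 -c "
from h import *
import pickle
plan(477.7,-20.8,265,-78.8); print(r.read_state()['grip_width'])
f=grab('wrist'); save(f,'pics/w4.png'); pickle.dump(f,open('w4.pkl','wb'))"
```

```text
pos [477.2 -21.5 336.5] d [ 0.022 -0.022  2.385] w [0.01  0.002 0.002] F [ 0.06 -0.85 -3.05] t 24.55 q [-0.56  0.63  0.83  2.07 -0.7   0.74 -0.65]
11.654652267355198
```

View pics/w4.png

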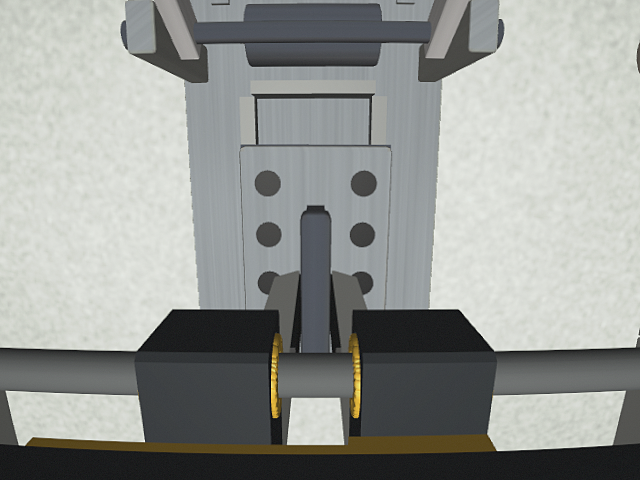

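The view shows the cassette's front lid edge from (241,146) to (391,146). The rails' inner edges are at u≈256 and 371 near v=130, and the wall edge is at v≈95.

```bash
python3 -c "
from h import *
import pickle
f=pickle.load(open('w4.pkl','rb')); a=np.radians(11.2); e=np.array([[np.cos(a),np.sin(a)],[-np.sin(a),np.cos(a)]]); o=np.array(f['s']['ee_pos'])[:2]
for p in((241,146,125.9),(391,146,125.9),(256,130,30),(257,110,30),(371,130,30),(372,110,30),(241,130,30),(386,130,30),(241,98,30),(389,98,30),(257,96,46),(373,96,46),(257,94,46),(251,81,46),(376,81,46)): P=pt(f,*p); print(p,P.round(1),'rel tcp in dock axes',(e@(P[:2]-o)).round(1))
for p in((300,88),(248,120),(380,120),(315,120),(300,160)):P=pt(f,*p);print('depth',P.round(1),(e@(P[:2]-o)).round(1))
"
```

```text
(241, 146, 125.9) [533.2  23.6 125.9] rel tcp in dock axes [63.7 33.4]
(391, 146, 125.9) [546.3 -42.9 125.9] rel tcp in dock axes [ 63.7 -34.4]
(256, 130, 30) [541.7  31.7  30. ] rel tcp in dock axes [73.7 39.7]
(257, 110, 30) [554.7  33.2  30. ] rel tcp in dock axes [86.7 38.6]
(371, 130, 30) [556.7 -44.3  30. ] rel tcp in dock axes [ 73.6 -37.8]
(372, 110, 30) [569.6 -42.1  30. ] rel tcp in dock axes [ 86.7 -38.1]
(241, 130, 30) [539.8  41.7  30. ] rel tcp in dock axes [73.7 49.8]
(386, 130, 30) [558.7 -54.2  30. ] rel tcp in dock axes [ 73.7 -47.9]
(241, 98, 30) [560.4  45.   30. ] rel tcp in dock axes [94.5 49.1]
(389, 98, 30) [579.4 -51.5  30. ] rel tcp in dock axes [ 94.5 -49.3]
(257, 96, 46) [562.3  32.3  46. ] rel tcp in dock axes [94.  36.3]
(373, 96, 46) [576.4 -39.   46. ] rel tcp in dock axes [ 94.  -36.4]
(257, 94, 46) [563.5  32.5  46. ] rel tcp in dock axes [95.2 36.2]
(251, 81, 46) [570.6  37.5  46. ] rel tcp in dock axes [103.1  39.8]
(376, 81, 46) [585.6 -38.9  46. ] rel tcp in dock axes [103.  -38.1]
depth [572.1   6.7  46.5] [98.6  9.3]
depth [547.2  38.   30.2] [80.2 44.8]
depth [564.3 -48.6  30.9] [ 80.2 -43.5]
depth [556.4  -5.9  17. ] [80.8 -0.1]
depth [532.1  -3.7 126. ] [57.4  6.8]
```

Call:
{"op": "carry_out", "data": {
  "steps": [
    [[0,-0.03,0.2],[0,0,0],0.05],
    [[0,0,0.5],[0,0,0],0.05],
    [[0,0,0.6],[0,0,0],0.05],
    [[0,0,0.5],[0,0,0],0.05],
    [[0,0,0.4],[0,0,0],0.05],
    [[0,0,0.25],[0,0,0],0.05],
    [[0,0,0.1],[0,0,0],0.05],
    [[0,0,0],[0,0,0],0.05]
  ]
}}

```text
t: 25.4
ee_pos: [477.2, -20.3, 259.9]
ee_rot: [0.0, 0.995, 0.098, -0.0]
force: [0.1, -0.7, -1.4]
grip_width: 11.8
grasp_force: 25.0
```

Call:
{"op": "carry_out", "data": {
  "steps": [
    [[0,0,0.03],[0,0,0],0.05],
    [[0,0,0.02],[0,0,0],0.05],
    [[0,0,0],[0,0,0],0.05]
  ]
}}

```text
t: 25.7
ee_pos: [477.3, -20.0, 258.8]
ee_rot: [-0.0, 0.995, 0.098, 0.0]
force: [0.3, -0.1, -2.2]
grip_width: 11.7
grasp_force: 25.0
```

Call:
{"op": "carry_out", "data": {
  "steps": [
    [[0,0,0.02],[0,0,0],0.05],
    [[0,0,0.02],[0,0,0],0.05],
    [[0,0,0],[0,0,0],0.05]
  ]
}}

```text
t: 26.0
ee_pos: [477.2, -20.0, 257.3]
ee_rot: [-0.0, 0.995, 0.098, -0.0]
force: [-0.3, -0.3, -1.9]
grip_width: 12.0
grasp_force: 25.0
```

Call:
{"op": "carry_out", "data": {
  "steps": [
    [[0,0,0.02],[0,0,0],0.05],
    [[0,0,0],[0,0,0],0.05]
  ]
}}

```text
t: 26.2
ee_pos: [477.2, -20.0, 256.7]
ee_rot: [-0.0, 0.995, 0.098, -0.0]
force: [0.5, 0.2, -3.4]
grip_width: 12.1
grasp_force: 25.0
```

Call:
{"op": "carry_out", "data": {
  "steps": [
    [[0,0,0.02],[0,0,0],0.05],
    [[0,0,0],[0,0,0],0.05]
  ]
}}

```text
t: 26.4
ee_pos: [477.1, -20.1, 256.5]
ee_rot: [-0.0, 0.995, 0.098, 0.0]
force: [-1.0, 0.3, 2.9]
grip_width: 11.9
grasp_force: 25.0
```

Call:
{"op": "carry_out", "data": {
  "steps": [
    [[0,0,0.02],[0,0,0],0.05],
    [[0,0,0],[0,0,0],0.05]
  ]
}}

```text
t: 26.6
ee_pos: [477.1, -20.2, 256.5]
ee_rot: [-0.001, 0.995, 0.098, 0.0]
force: [-3.2, 0.8, 11.5]
grip_width: 11.7
grasp_force: 25.0
```

The cassette is on the floor. I'll ease off 0.6 mm and slide forward.

Call:
{"op": "carry_out", "data": {
  "steps": [
    [[0,0,-0.02],[0,0,0],0.05],
    [[0.1,0,0],[0,0,0],0.05],
    [[0.15,0,0],[0,0,0],0.05],
    [[0.15,0,0],[0,0,0],0.05],
    [[0.15,0,0],[0,0,0],0.05],
    [[0.15,0,0],[0,0,0],0.05],
    [[0.1,0,0],[0,0,0],0.05],
    [[0,0,0],[0,0,0],0.05]
  ]
}}

```text
t: 27.4
ee_pos: [499.4, -16.2, 256.5]
ee_rot: [-0.0, 0.995, 0.097, -0.002]
force: [-6.2, -0.9, 11.5]
grip_width: 12.0
grasp_force: 25.0
```

Call:
{"op": "carry_out", "data": {
  "steps": [
    [[0.04,0,0],[0,0,0],0.05],
    [[0.03,0,0],[0,0,0],0.05],
    [[0,0,0],[0,0,0],0.05]
  ]
}}

```text
t: 27.7
ee_pos: [501.0, -15.9, 256.5]
ee_rot: [-0.0, 0.995, 0.097, -0.002]
force: [-7.3, -1.4, 12.3]
grip_width: 11.8
grasp_force: 25.0
```

Call:
{"op": "carry_out", "data": {
  "steps": [
    [[0,0,-0.03],[0,0,0],0.05],
    [[0.04,0,0],[0,0,0],0.05],
    [[0.03,0,0],[0,0,0],0.05],
    [[0,0,0],[0,0,0],0.05]
  ]
}}

```text
t: 28.1
ee_pos: [505.3, -14.3, 256.8]
ee_rot: [0.0, 0.995, 0.098, 0.0]
force: [-0.8, 0.4, -2.8]
grip_width: 12.0
grasp_force: 25.0
```

Call:
{"op": "carry_out", "data": {
  "steps": [
    [[0.04,0,0],[0,0,0],0.05],
    [[0,0,0],[0,0,0],0.05]
  ]
}}

```text
t: 28.3
ee_pos: [506.3, -14.2, 257.0]
ee_rot: [0.0, 0.995, 0.098, 0.0]
force: [-0.2, -0.7, -2.1]
grip_width: 12.0
grasp_force: 25.0
```

Call:
{"op": "carry_out", "data": {
  "steps": [
    [[0.04,0,0],[0,0,0],0.05],
    [[0,0,0],[0,0,0],0.05]
  ]
}}

```text
t: 28.5
ee_pos: [507.4, -14.0, 257.1]
ee_rot: [0.0, 0.995, 0.098, 0.0]
force: [-0.0, 0.6, -2.5]
grip_width: 11.7
grasp_force: 25.0
```

Call:
{"op": "carry_out", "data": {
  "steps": [
    [[0.03,0,0.01],[0,0,0],0.05],
    [[0,0,0],[0,0,0],0.05]
  ]
}}

```text
t: 28.7
ee_pos: [508.0, -13.9, 256.7]
ee_rot: [-0.0, 0.995, 0.098, -0.0]
force: [-0.8, -0.0, -1.8]
grip_width: 11.7
grasp_force: 25.0
```

Call:
{"op": "carry_out", "data": {
  "steps": [
    [[0.03,0,0],[0,0,0],0.05],
    [[0,0,0],[0,0,0],0.05]
  ]
}}

```text
t: 28.9
ee_pos: [508.3, -14.0, 256.7]
ee_rot: [-0.0, 0.995, 0.098, -0.001]
force: [-2.7, -1.0, 0.3]
grip_width: 11.9
grasp_force: 25.0
```

Call:
{"op": "carry_out", "data": {
  "steps": [
    [[0.03,0,0],[0,0,0],0.05],
    [[0,0,0],[0,0,0],0.05]
  ]
}}

```text
t: 29.1
ee_pos: [508.7, -14.0, 256.7]
ee_rot: [-0.0, 0.995, 0.098, -0.001]
force: [-5.6, -1.7, 1.9]
grip_width: 11.5
grasp_force: 25.0
```

Call:
{"op": "carry_out", "data": {
  "steps": [
    [[0.04,0,0],[0,0,0],0.05],
    [[0,0,0.01],[0,0,0],0.05],
    [[0,0,0],[0,0,0],0.05]
  ]
}}

```text
t: 29.4
ee_pos: [508.9, -14.1, 256.5]
ee_rot: [-0.0, 0.995, 0.097, -0.002]
force: [-8.7, -1.5, 7.3]
grip_width: 11.8
grasp_force: 25.0
```

```bash
python3 -c "
from h import *
import pickle
plan(508.7,-14,256.5,-78.8)
f=grab('wrist'); save(f,'pics/w5.png'); pickle.dump(f,open('w5.pkl','wb'))
c=cv2.imread('pics/w5.png')[40:240,200:430]; cv2.imwrite('pics/w5c.png',cv2.resize(c,None,fx=3,fy=3,interpolation=cv2.INTER_CUBIC))"
```

```text
pos [508.9 -14.1 256.5] d [-0.007 -0.004  0.002] w [-0.016  0.053 -0.002] F [-8.68 -1.53  7.3 ] t 29.4 q [-0.46  0.78  0.68  2.04 -0.85  0.63 -0.57]
```

View pics/w5c.png

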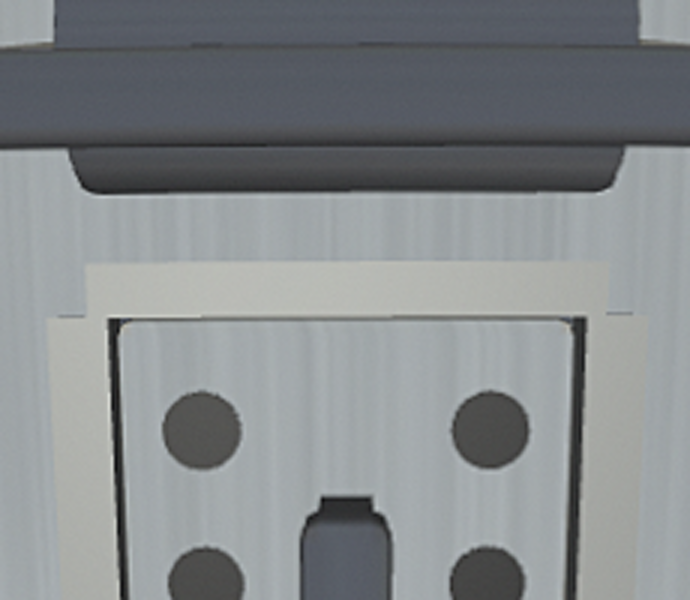

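The cassette is against the end wall and centred, with equal gaps to both rails. I'll release and rise.

Call:
{"op": "carry_out", "data": {
  "steps": [
    [[0,0,0],[0,0,0],0.2],
    [[0,0,0],[0,0,0],0.4],
    [[0,0,0],[0,0,0],0.4],
    [[0,0,0],[0,0,0],0.4],
    [[0,0,0],[0,0,0],0.4],
    [[0,0,-0.2],[0,0,0],0.4],
    [[0,0,-0.6],[0,0,0],0.4],
    [[0,0,-0.8],[0,0,0],0.4],
    [[0,0,-0.8],[0,0,0],0.4],
    [[0,0,-0.8],[0,0,0],0.4],
    [[0,0,0],[0,0,0],0.4],
    [[0,0,0],[0,0,0],0.4]
  ]
}}

```text
t: 30.65
ee_pos: [511.0, -13.1, 352.7]
ee_rot: [-0.0, 0.995, 0.098, 0.0]
force: [0.2, 0.4, -0.5]
grip_width: 37.9
grasp_force: 0.0
```

```bash
python3 -c "
from h import *
f=grab('wrist'); save(f,'pics/w6.png')"
```

```text
(no output)
```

View pics/w6.png

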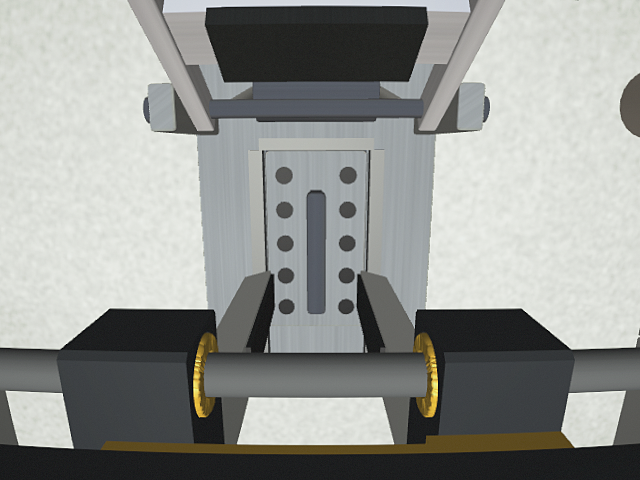

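The cassette (u 266–367, front edge at v≈150) is flat against the wall, the hold-down arm stands open, and the gripper is clear.

```bash
python3 -c "
from station import r
print(r.finish_job())"
```

```text
the job is handed in; nothing more can be done
None
```

I handed the job in: the hold-down arm rests open on its buffers at about 2.05 rad, the cassette is home against the end wall and centred between the rails, everything is released, and no verdict came back.

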